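# Level the pouring plate and hold the spirit level on it

## Robot

A 7-joint arm with a two-finger parallel gripper is mounted at the origin on the work surface. World frame = base frame: x ahead of the robot, y to its left, z up, the work surface at z = 0. Lengths are in m, angles in rad, forces in N, time in s.
With the tool pointing down it reaches from about 0.425 to 0.925 m from the base axis. Payload 6.8 kg.
Tool frame: the origin (TCP) lies on the mounting face of the last link; the fingertips stand 173 mm ahead of it and the grasp point (between the pads) lies 155 mm ahead of it; z points along the fingers, y is the line along which they close (so a half turn about z gives the same grasp; the last joint's range is limited). The gripper opens to 85 mm and grips with 20 to 120 N. Pads are 22 mm wide; open, the fingers measure 114 mm over their backs; the gripper's body (76 mm by 85 mm) begins 54 mm behind the grasp point. The pads swing forward as they close: fully open they stand 13 mm farther back than shut.
Start: joints at [-1.403, 0.477, 0.022, 1.555, -0.011, 1.109, -0.083], TCP at [0.184, 0.65, 0.405] pointing down, gripper open.
Joint ranges: [-2.96, 2.96], [-0.34, 2.1], [-1.41, 1.46], [0.24, 2.44], [-1.37, 4.51], [0.17, 1.92], [-2.96, 2.96]. Speed limits (rad/s): [2.39, 2.39, 3.14, 3.14, 3.14, 3.14, 3.14].

## Interface

Orientations are given as a unit quaternion [w, x, y, z].
In Python, from station import bot gives the robot as it stands. The module is installed in compiled form; this text tells all that it offers.
- The arm moves only by the shell command python3 -m pendant 'ROWS' [FORCE]. ROWS is JSON, a list of rows, each a list of 5 numbers: the finger opening in m, from 0 to 0.0854, then the shift along the tool's x, y, z in m, then the turn about the tool's z in degrees. In form: [[jaw, x, y, z, yaw], ...]. A call has 1 to 12 rows; each row shifts and turns the commanded pose from where the row before left it, along the tool's axes as they then stand; what a row does not reach is not made up. A row lasts 1/12 s, in which the tool goes at most 41.7 mm and 7.16 degrees, less where a joint would pass 70% of its speed; a pose out of reach is approached as far as the arm can. A call with a gripper value outside its range is refused whole. The fingers move at their own pace and stop on an object; FORCE is the grip in N (left out, the last holds). Time passes only in rows, so rows that do not move let the fingers close. It gives the time, the measured TCP pose, the force, the opening and the grip force at its end, in the units of the state.
- bot.get_obs(): the state, without advancing time (a new reading comes with each control period).
- bot.read_camera(name): name is "scene" or "top" or "wrist"; returns (picture, depth): 480x640x3 uint8, blue, green, red; 480x640 float32, m along the optical axis (not along the pixel's ray), 0 where there is no reading.
- bot.camera_model(name): a dict with "intrinsics" (3x3 intrinsics, pixels), "R" (3x3) and "t" (3): a world point X has camera coordinates R X + t. Camera axes: x right, y down, z forward; pixel columns grow to the right and rows downward; lengths in m; the calibration is good to about 2 mm. A picture is of the moment at which its call begins: read the wrist's pose just before it. camera_model takes no time and is no camera call; for the wrist camera it gives the pose at the moment of the call.
- bot.hand_in(): hands the job in; it is judged then, once.
Trained networks look in the newest picture that a camera, given by its name, has taken for a name from the list of things; names that differ only in an ending like _2 or _b are one class to them, and where a whole thing is asked for, a point or a joint stands for the part that bears it (a point fixed in the world has none). Each returns a list of dicts, best first, with "score" (0 to 1); they miss things now and then, are a little off and sometimes report something else, mostly with a low value. They report only what shows in the picture. A call takes as long as a camera call. They do not tell look-alikes from the thing itself.
- bot.boxes_of(name, camera): "at" ([column, row] in pixels, amid what is visible of it).
- bot.trace(name, camera): "mask" (480x640 bool, what is visible of it) and "at" ([column, row] in pixels, amid what is visible of it).
- bot.pinpoint(name, camera): "at" ([column, row] in pixels: a listed point, or the origin of a listed thing).
The state is a dict: "t": time; "q": joint angles; "joint_vel": joint speeds; "joint_torque": joint torques, N m; "eef_pos": TCP position; "tool_rot": TCP orientation; "contact_force": force on the tool from outside, world axes, zero at the start; "torque": the same for the moment, N m; "gripper_width": opening from 0.0 (shut) to 1.0 (fully open); "grasp_force": force on a finger pad.
Only numpy, scipy, OpenCV 4.12 (cv2) and the standard library are available. Lean on these libraries where they do the work, as an engineer would, in place of code of your own. Each camera call takes 0.05 s, during which the arm holds its last target. There are 200 camera calls.

## Task

In this dental laboratory, get the small levelling table true before plaster is poured: lay the spirit level in the middle of the plate, between the two rubber moulds and pointing at the front foot, and let go of it. Its two rear feet are already set, so turn only the knurled knob of the front screw foot until the bubble rests centred between its two lines; then press the spirit level down firmly (about 10 N) onto the plate and finish while still pressing, with the bubble still centred, so that the lock nut can be tightened. Leave the moulds, the wax carton and the mixing bowl where they are.

Things in the scene. Friction and masses are not known exactly. Their poses are not given: they have to be found in the camera images.
- plate: aluminium plate of the levelling table, 240 (x) by 260 mm (y), 8 thick, its top about 45 mm above the bench. Origin: centre of the top face, z up. Its -x points along a 60 mm wide nose to the front screw foot, 150 mm from the origin. It tilts about two rear feet, 100 mm behind the origin (+x). At the start the front is too low, by under 2 mm at the foot
- knob_grip (a point): middle of the front foot's knurled steel knob, on its upright axis: 37 mm across, 24 mm tall, from 58 to 82 mm above the bench, plate top 13 mm below it. Light friction (0.06 N m), keeps its height, stays where left. Clockwise from above raises the plate's front, 3 mm a turn: the bubble runs 4.8 mm per radian. The start is 1.3 to 2.8 rad short of level
- level: spirit level: solid metal bar, black end caps, 150 mm long (x), 24 wide (y), 28 tall (z), 0.43 kg, lying on the bench left or right of the table. Origin: centre of the underside. Flat top and sides; the vial is sunk 2 mm in a 64 mm window in the middle of the top, so pressing or gripping at mid-length is safe. Works either way round
- bubble (a joint): place of the white bubble along the level's x, in m: 0 is the middle, positive towards its +x end, limits -0.018 to 0.018. It goes to the higher end, 2.5 mm per mrad of tilt, and settles in about 1.5 s. Bubble 17 mm long, black lines 23.4 mm apart: between the lines is within 0.003 of 0
- mould_left: grey-black rubber base former (open mould), 62 by 62 mm, 26 mm tall, standing loose on the plate's left half (+y of the plate), its centre about 92 mm from the plate's middle line. Origin: centre of the underside
- mould_right: the same mould on the plate's right half (-y of the plate)
- wax_box: open blue and white carton of wax sheets, 150 by 78 mm, 34 mm tall, on the bench on the other side of the table from the spirit level. Origin: centre of the underside
- mix_bowl: round rubber mixing bowl, 112 mm across, 58 mm tall, on the bench at the back left. Origin: centre of the underside
Not all that is in view belongs to the job. Of the things shaped like the level, the metal one is meant.

How it is judged:
By the outcome, as a careful person would: the job done as asked, in the order asked, and still so for the second after the job is handed in, while the arm keeps its last pose, push and grip.
It also fails if it takes over 72 s, if anything falls off the work surface, if the arm or the gripper's body presses on something with over 40 N, if the wrist force passes 120 N, or if a joint passes its speed limit or range.

## Working session

There is one attempt and no reset: what is moved stays moved. The work goes in short steps, Python scripts to look and compute and a shell command to move; the robot and the scene stay as the last step left them, time stands still between calls to the robot, and variables do not carry over. Pictures are saved under pics/ and viewed, at most 10 in all, crops included, and the job is handed in when it is done.

```bash
mkdir -p pics; cat > h.py <<'E'
import numpy as np, cv2
from station import bot
def world(cam,uv,depth=None,z=None,m=None):
    m=m or bot.camera_model(cam); K,R,t=[np.array(m[k]) for k in("intrinsics","R","t")]
    r=np.linalg.inv(K)@np.array([uv[0],uv[1],1.]); C=-R.T@t; d=R.T@r
    s=depth if depth is not None else (z-C[2])/d[2]
    return C+s*d
E
python3 - <<'E'
from h import *
s=bot.get_obs();print(s)
a,da=bot.read_camera("top");b,db=bot.read_camera("scene")
cv2.imwrite("pics/top.png",a);cv2.imwrite("pics/scene.png",b)
np.save("dtop.npy",da)
for n in["level","plate","knob_grip","mould_left","wax_box","mix_bowl"]:
  for r in bot.pinpoint(n,"top")[:4]:
    u,v=map(int,r["at"]);d=np.median(da[v-1:v+2,u-1:u+2]);print(n,r["score"],r["at"],world("top",r["at"],depth=d).round(3))
E
```

```text
{'t': 0.0, 'q': array([-1.40306298,  0.47785298,  0.02235426,  1.55643476, -0.01150745,
        1.10927398, -0.08309116]), 'joint_vel': array([-8.88223298e-05,  4.01788744e-04,  3.56240184e-04, -9.70798595e-04,
        8.85856915e-04, -1.05079275e-03,  3.45167401e-04]), 'joint_torque': array([-6.23711712e-04, -5.96461451e+01,  1.60791703e+00, -2.81207693e+01,
        1.25252220e-02,  9.39740217e-03, -1.02915888e-05]), 'eef_pos': array([0.18376146, 0.64923479, 0.40369728]), 'tool_rot': array([-5.76789401e-05,  1.37472690e-01,  9.90505130e-01, -9.18538259e-04]), 'contact_force': array([ 0.52699447,  0.32073349, -0.01575018]), 'torque': array([-0.00144298, -0.02849719, -0.00716035]), 'grasp_force': 0.0, 'gripper_width': 1.0047871897905571}
level 0.82 [119.2, 247.3] [0.462 0.509 0.028]
level 0.82 [158.9, 339.5] [0.278 0.414 0.025]
level 0.69 [202.0, 255.8] [0.449 0.338 0.024]
level 0.56 [276.2, 326.7] [0.309 0.18  0.028]
plate 0.7 [350.8, 192.9] [0.583 0.037 0.046]
knob_grip 0.75 [366.8, 262.0] [0.436 0.004 0.084]
mould_left 0.87 [306.2, 193.8] [0.577 0.127 0.052]
wax_box 0.97 [520.1, 234.6] [ 0.508 -0.311  0.025]
mix_bowl 0.64 [211.3, 144.6] [0.694 0.338 0.004]
```

View pics/top.png

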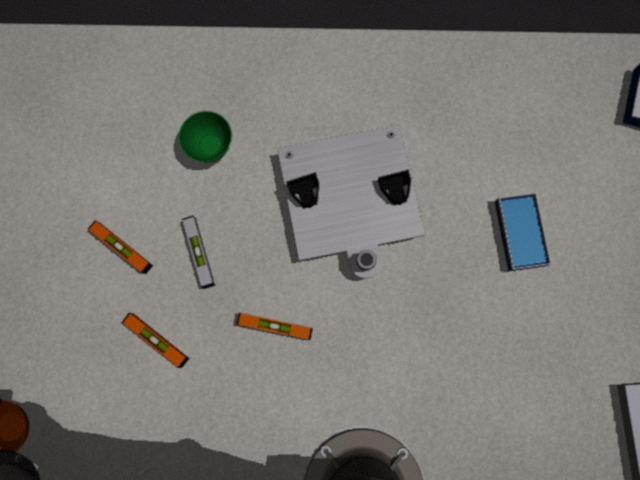

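View pics/scene.png

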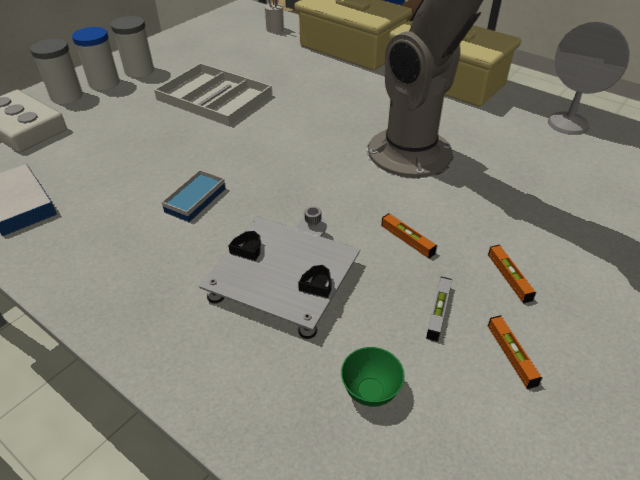

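The metal level is at about (198,251), with ends near (187,218) and (208,286). The plate is centred near (350,193) and the knob is at (366,262). The three orange bars are decoys.

```bash
python3 - <<'E'
from h import *
def rect(n,z,pick=None):
    for r in bot.trace(n,"top"):
        if pick is not None and np.hypot(*(np.array(r["at"])-pick))>15: continue
        m=r["mask"].astype(np.uint8); c=max(cv2.findContours(m,0,2)[0],key=cv2.contourArea)[:,0]
        w=np.array([world("top",p,z=z)[:2] for p in c],np.float32)
        rr=cv2.minAreaRect(w); b=cv2.boxPoints(rr); print(n,r["score"],r["at"],np.round(rr[0],4),np.round(rr[1],3),round(rr[2],1)); return c
bot.read_camera("top")
rect("level",.028,np.array([198,251])); rect("plate",.045)
rect("mould_left",.07); rect("mould_right",.07)
c=rect("knob_grip",.082)
for r in bot.pinpoint("knob_grip","top")[:1]: print(r["at"],world("top",r["at"],z=.07))
for r in bot.pinpoint("plate","top")[:1]: print(r["at"],world("top",r["at"],z=.045))
for p in [(187,217),(208,286),(289,155),(390,135)]: print(p,world("top",p,z=.028 if p[0]<250 else .047))
m=bot.camera_model("wrist");print(m); print(bot.get_obs()["eef_pos"])
E
```

```text
level 0.67 [200.5, 256.5] [0.4577 0.3453] [0.154 0.03 ] 18.3
plate 0.67 [352.6, 200.2] [0.5591 0.0314] [0.302 0.262] 12.4
mould_left 0.8 [306.0, 189.1] [0.5784 0.128 ] [0.067 0.063] 19.3
mould_right 0.8 [396.0, 184.3] [ 0.5879 -0.0553] [0.066 0.065] 15.3
knob_grip 0.86 [368.0, 261.5] [0.4408 0.0059] [0.037 0.035] 1.4
[364.5, 261.5] [0.43838885 0.00817868 0.07      ]
[348.7, 188.5] [0.59195723 0.0409387  0.045     ]
(187, 217) [0.52832329 0.37378009 0.028     ]
(208, 286) [0.38673634 0.32141569 0.028     ]
(289, 155) [0.66038753 0.16582683 0.047     ]
(390, 135) [ 0.70813705 -0.04289932  0.047     ]
{'intrinsics': array([[405.45304637,   0.        , 321.50695607],
       [  0.        , 405.45304637, 238.04247163],
       [  0.        ,   0.        ,   1.        ]]), 'R': array([[ 0.27216201,  0.96225066,  0.00122499],
       [ 0.92329748, -0.26150266,  0.28131498],
       [ 0.27101587, -0.07543222, -0.9596147 ]]), 't': array([-0.67500232, -0.03674339,  0.3781259 ])}
[0.18380618 0.64950583 0.40473835]
```

```bash
cat >> h.py <<'E'
from scipy.spatial.transform import Rotation as Ro
def plan(x,y,z,ang):
    """ang: world angle (deg) wanted for tool x; prints shift in current tool axes, yaw"""
    s=bot.get_obs();w,a,b,c=s["tool_rot"];R=Ro.from_quat([a,b,c,w]).as_matrix()
    d=R.T@(np.array([x,y,z])-s["eef_pos"]); cur=np.degrees(np.arctan2(R[1,0],R[0,0]))
    yaw=(cur-ang+180)%360-180
    print("t",s["t"],"tcp",s["eef_pos"].round(4),"ang",cur.round(1),"F",s["contact_force"].round(1),"shift",d.round(4),"yaw",round(yaw,1),"tilt",R[2,:2].round(4))
E
python3 -m pendant '[[0.0854,-0.0314,-0.0198,0.0115,0],[0.0854,-0.0314,-0.0198,0.0115,0],[0.0854,-0.0314,-0.0198,0.0115,0],[0.0854,-0.0314,-0.0198,0.0115,0],[0.0854,-0.0314,-0.0198,0.0115,0],[0.0854,-0.0314,-0.0198,0.0115,0],[0.0854,-0.0314,-0.0198,0.0115,0],[0.0854,-0.0314,-0.0198,0.0115,0],[0.0854,-0.0314,-0.0198,0.0115,0],[0.0854,-0.0314,-0.0198,0.0115,0],[0.0854,-0.0314,-0.0198,0.0115,0]]'
python3 -m pendant '[[0.06,0,0,0,-6.9],[0.06,0,0,0,-6.9],[0.06,0,0,0,-6.9],[0.06,0,0,0,-6.9],[0.06,0,0,0,-6.7],[0.06,0,0,0,0],[0.06,0,0,0,0]]'
python3 - <<'E'
from h import *
m=bot.camera_model("wrist");a,d=bot.read_camera("wrist");cv2.imwrite("pics/w1.png",a)
for r in bot.trace("level","wrist"):
    c=max(cv2.findContours(r["mask"].astype(np.uint8),0,2)[0],key=cv2.contourArea)[:,0]
    w=np.array([world("wrist",p,z=.028,m=m)[:2] for p in c],np.float32);rr=cv2.minAreaRect(w)
    print(r["score"],r["at"],np.round(rr[0],4),np.round(rr[1],3),round(rr[2],1))
plan(.4577,.3460,.28,198.5);print(bot.get_obs()["q"].round(2))
E
```

```text
t: 1.72
eef_pos: [0.4579, 0.3445, 0.278]
tool_rot: [0.0, 0.137, 0.991, 0.0]
contact_force: [-0.0, 0.5, -0.4]
gripper_width: 0.996
grasp_force: 0.0
t: 2.3
eef_pos: [0.457, 0.3458, 0.2783]
tool_rot: [0.0, -0.159, 0.987, 0.0]
contact_force: [1.1, -0.7, 0.3]
gripper_width: 0.705
grasp_force: 0.0
0.95 [552.1, 309.0] [0.4619 0.5037] [0.163 0.028] 54.3
0.86 [608.4, 40.2] [0.3159 0.4435] [0.056 0.041] 30.8
0.64 [326.5, 234.3] [0.4578 0.3466] [0.15  0.024] 19.3
t 2.4 tcp [0.4569 0.3459 0.2783] ang -161.7 F [-0.3 -0.   0.3] shift [-0.0008 -0.0002 -0.0017] yaw -0.2 tilt [-0.0001  0.0001]
[-0.71  0.46 -0.06  1.91  0.04  0.77  1.1 ]
```

View pics/w1.png

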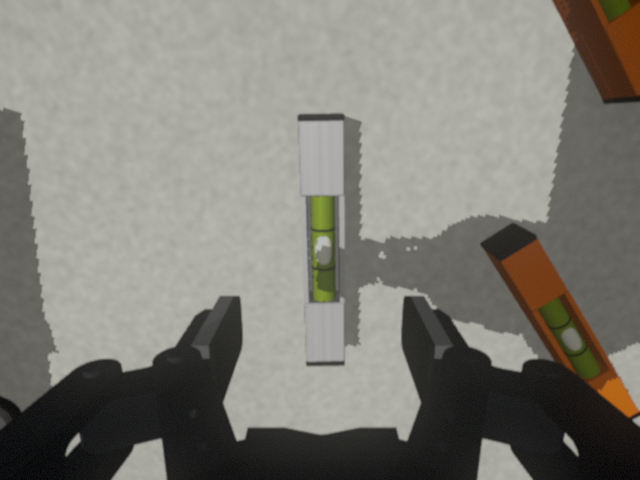

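The metal level is centred between the fingers, upright at (322,240). I'll descend and grip it.

```bash
python3 -m pendant '[[0.06,0,0,0.025,-1],[0.06,0,0,0.035,0],[0.06,0,0,0.03,0],[0.06,0,0,0.01,0],[0.02,0,0,0,0],[0.02,0,0,0,0],[0.02,0,0,0,0],[0.02,0,0,0,0],[0.02,0,0,0,0],[0.02,0,0,0,0]]' 40
python3 -m pendant '[[0.01,0,0,0,0],[0.01,0,0,0,0],[0.01,0,0,-0.02,0],[0.01,0,0,-0.035,0],[0.01,0,0,-0.035,0],[0.01,0,0,-0.03,0],[0.01,0,0,0,0]]' 40
python3 -c "
from h import *
plan(.586,.0397,.30,192.6)"
```

```text
t: 3.23
eef_pos: [0.4575, 0.3466, 0.18]
tool_rot: [0.001, -0.169, 0.986, 0.001]
contact_force: [-0.1, -0.0, 6.1]
gripper_width: 0.269
grasp_force: 41.1
t: 3.82
eef_pos: [0.4585, 0.347, 0.3046]
tool_rot: [0.004, -0.169, 0.986, 0.003]
contact_force: [1.2, 1.3, -3.9]
gripper_width: 0.27
grasp_force: 40.7
t 3.8167 tcp [0.4585 0.347  0.3046] ang -160.5 F [ 1.2  1.3 -3.9] shift [-0.0179 -0.3322  0.0035] yaw 6.9 tilt [-0.0096  0.0039]
```

```bash
python3 -m pendant '[[0.01,-0.002,-0.02,0,0],[0.01,-0.002,-0.0405,0,0],[0.01,-0.002,-0.0405,0,0],[0.01,-0.002,-0.0405,0,0],[0.01,-0.002,-0.0405,0,0],[0.01,-0.002,-0.0405,0,0],[0.01,-0.002,-0.0405,0,0],[0.01,-0.002,-0.0405,0,0],[0.01,-0.002,-0.028,0,0],[0.01,0,0,0,3.5],[0.01,0,0,0,3.4],[0.01,0,0,0,0]]'
python3 - <<'E'
from h import *
for _ in range(1): pass
m=bot.camera_model("wrist");a,d=bot.read_camera("wrist");cv2.imwrite("pics/w2.png",a)
plan(.586,.0397,.30,192.6)
for n,z in[("knob_grip",.07),("mould_left",.045),("mould_right",.045),("plate",.045)]:
  for r in bot.pinpoint(n,"wrist")[:2]: print(n,r["score"],r["at"],world("wrist",r["at"],z=z,m=m).round(4))
E
```

```text
t: 4.82
eef_pos: [0.5839, 0.0384, 0.2971]
tool_rot: [-0.001, -0.108, 0.994, -0.0]
contact_force: [-0.9, 0.9, -5.0]
gripper_width: 0.269
grasp_force: 40.7
t 4.8667 tcp [0.5838 0.0392 0.2973] ang -167.4 F [-0.6  0.8 -4.3] shift [-0.0022  0.0001 -0.0028] yaw 0.0 tilt [0.0018 0.    ]
mould_left 0.71 [472.4, 270.4] [0.5776 0.1267 0.045 ]
plate 0.53 [150.8, 223.3] [ 0.5893 -0.0592  0.045 ]
```

View pics/w2.png

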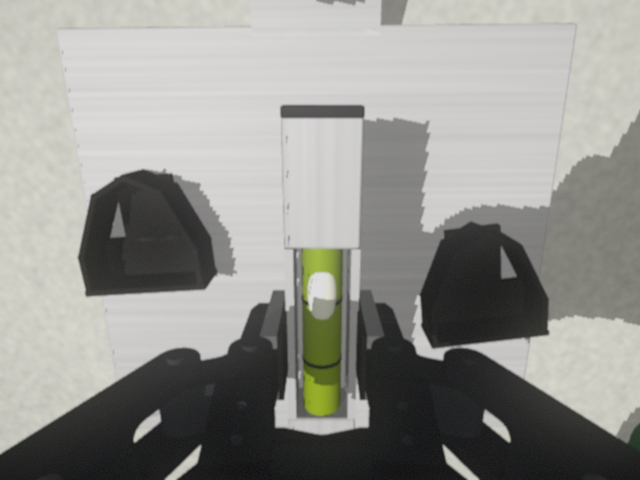

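The level is held upright at column 322, and the plate's front edge runs from (58,30) to (575,24). The nose spans columns 252–381 at the top, and the moulds sit at (150,235) and (485,285). Next I'll check the plate's axis.

```bash
python3 - <<'E'
from h import *
P=[world("wrist",p,z=.0445)[:2] for p in[(58,30),(575,24),(252,26),(381,25)]]
d=P[1]-P[0];L=np.linalg.norm(d);n=np.array([d[1],-d[0]])/L
print(np.round(P,4),L,"axis",np.degrees(np.arctan2(n[1],n[0])),"origin",(P[0]+P[1])/2+.12*n,(P[2]+P[3])/2+.12*n)
E
```

```text
[[ 0.5018 -0.1133]
 [ 0.4426  0.1366]
 [ 0.4788 -0.0195]
 [ 0.4642  0.0428]] 0.25681860908205645 axis 13.34623752048814 origin [0.58896112 0.03933838] [0.58826927 0.03933936]
```

```bash
python3 -m pendant '[[0.01,-0.003,0.0,0.02,-0.4],[0.01,0,0,0.03,0],[0.01,0,0,0.012,0],[0.01,0,0,0.003,0],[0.01,0,0,0.002,0],[0.01,0,0,0,0]]'
python3 -m pendant '[[0.01,0,0,0.001,0],[0.01,0,0,0.001,0],[0.01,0,0,0.001,0],[0.01,0,0,0,0]]'
python3 -c "
from h import *
plan(.587,.0395,.225,193)"
```

```text
t: 5.57
eef_pos: [0.5877, 0.0401, 0.2317]
tool_rot: [0.0, -0.113, 0.994, -0.0]
contact_force: [0.3, -0.3, -3.3]
gripper_width: 0.274
grasp_force: 40.6
t: 5.9
eef_pos: [0.5875, 0.0401, 0.2286]
tool_rot: [0.0, -0.113, 0.994, 0.0]
contact_force: [0.4, 1.2, -4.3]
gripper_width: 0.271
grasp_force: 40.6
t 5.9 tcp [0.5875 0.0401 0.2286] ang -167.0 F [ 0.4  1.2 -4.3] shift [ 0.0006 -0.0005  0.0036] yaw -0.0 tilt [-0.0008 -0.    ]
```

```bash
python3 -m pendant '[[0.01,0,0,0.001,0],[0.01,0,0,0.001,0],[0.01,0,0,0,0]]'
python3 -m pendant '[[0.01,0,0,0.001,0],[0.01,0,0,0.001,0],[0.01,0,0,0,0]]'
```

```text
t: 6.15
eef_pos: [0.5873, 0.04, 0.2261]
tool_rot: [-0.0, -0.113, 0.994, 0.0]
contact_force: [0.8, 0.2, -3.6]
gripper_width: 0.272
grasp_force: 40.6
t: 6.4
eef_pos: [0.5874, 0.04, 0.2246]
tool_rot: [0.0, -0.113, 0.994, 0.0]
contact_force: [-2.7, -0.3, 1.0]
gripper_width: 0.27
grasp_force: 41.6
```

```bash
python3 -m pendant '[[0.01,0,0,0.0007,0],[0.045,0,0,0,0],[0.045,0,0,0,0],[0.045,0,0,0,0],[0.045,0,0,0,0],[0.045,0,0,-0.015,0],[0.045,0,0,-0.03,0],[0.045,0,0,-0.03,0],[0.045,0,0,-0.02,0],[0.045,0,0,0,0]]'
python3 - <<'E'
from h import *
m=bot.camera_model("wrist");a,d=bot.read_camera("wrist");cv2.imwrite("pics/w3.png",a)
plan(.439,.0065,.30,193);print(bot.get_obs()["q"].round(2))
for n in("level","bubble"):
  for r in bot.trace(n,"wrist")[:2]:
    c=max(cv2.findContours(r["mask"].astype(np.uint8),0,2)[0],key=cv2.contourArea)[:,0]
    w=np.array([world("wrist",p,z=.073,m=m)[:2] for p in c],np.float32);rr=cv2.minAreaRect(w)
    print(n,r["score"],r["at"],np.round(rr[0],4),np.round(rr[1],3),round(rr[2],1))
E
```

```text
t: 7.23
eef_pos: [0.5891, 0.0401, 0.3232]
tool_rot: [0.004, -0.113, 0.994, 0.0]
contact_force: [-0.2, 0.7, 0.0]
gripper_width: 0.532
grasp_force: 0.0
t 7.2833 tcp [0.5883 0.0401 0.3209] ang -167.0 F [0.5 0.4 0.1] shift [0.1532 0.0008 0.0201] yaw -0.0 tilt [-0.0052 -0.0003]
[-0.21  0.43  0.04  1.85 -0.02  0.86  1.64]
level 0.81 [325.4, 222.8] [0.5875 0.0399] [0.15  0.025] 13.0
bubble 0.69 [322.9, 259.4] [0.596  0.0418] [0.016 0.009] 13.0
```

View pics/w3.png

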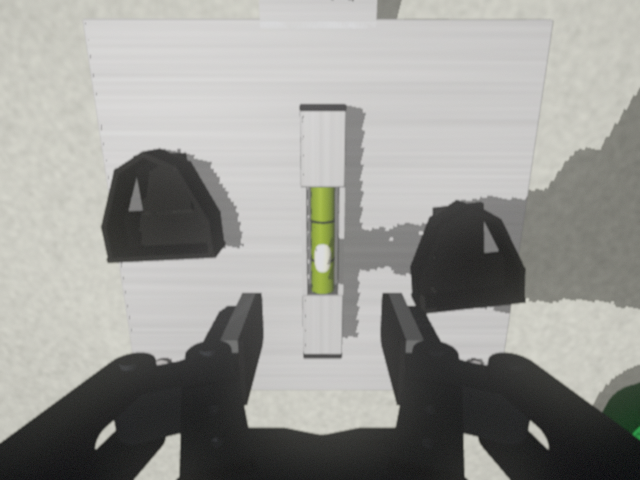

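The level is released and centred on the plate at (0.5875, 0.0399), aligned with its axis at 13.0°. The bubble sits about 8.9 mm to the rear. Next is the knob.

```bash
python3 -m pendant '[[0.06,0.02,0,0.0,0],[0.06,0.038,0,0,0],[0.06,0.038,0,0,0],[0.06,0.035,0,0,0],[0.06,0.02,0,0,0],[0.06,0,0,0,0],[0.06,0,0,0,0]]'
python3 - <<'E'
from h import *
m=bot.camera_model("wrist");a,d=bot.read_camera("wrist");cv2.imwrite("pics/w4.png",a)
for r in bot.pinpoint("knob_grip","wrist")[:1]: print(r["score"],r["at"],world("wrist",r["at"],z=.07,m=m))
for r in bot.trace("knob_grip","wrist")[:1]:
    c=max(cv2.findContours(r["mask"].astype(np.uint8),0,2)[0],key=cv2.contourArea)
    w=np.array([world("wrist",p,z=.082,m=m)[:2] for p in c[:,0]],np.float32);print(r["score"],cv2.minEnclosingCircle(w),cv2.minAreaRect(w))
plan(.439,.0065,.228,193)
E
```

```text
t: 7.97
eef_pos: [0.4392, 0.0058, 0.3176]
tool_rot: [-0.001, -0.113, 0.994, -0.0]
contact_force: [0.6, -0.5, 1.2]
gripper_width: 0.707
grasp_force: 0.0
0.58 [317.1, 252.1] [0.43982932 0.00313242 0.07      ]
0.84 ((0.43858909606933594, 0.0030182921327650547), 0.021311210468411446) ((0.43865275382995605, 0.002877805382013321), (0.04170550778508186, 0.037623848766088486), 12.959626197814941)
t 8.1167 tcp [0.4413 0.0064 0.3182] ang -167.0 F [0.8 0.4 0.7] shift [0.0022 0.0006 0.0902] yaw 0.0 tilt [-0.0003  0.    ]
```

View pics/w4.png

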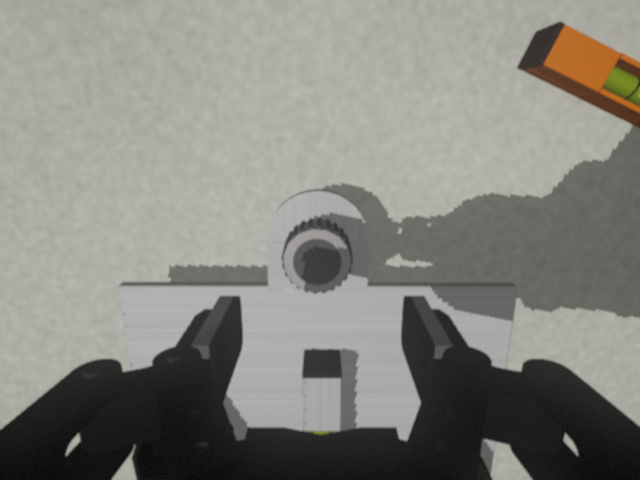

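The knob is at (317,253), on the nose and roughly on the tool's centre line. I'll descend and grip it.

```bash
python3 -m pendant '[[0.06,0.0015,-0.001,0.03,0],[0.06,0,0,0.035,0],[0.06,0,0,0.02,0],[0.06,0,0,0.005,0],[0.05,0,0,0,0],[0.044,0,0,0,0],[0.041,0,0,0,0],[0.041,0,0,0,0],[0.039,0,0,0,0]]' 25
python3 -m pendant '[[0.037,0,0,0,0],[0.035,0,0,0,0],[0.034,0,0,0,0],[0.03,0,0,0,0],[0.03,0,0,0,0]]' 25
python3 -c "
from h import *
plan(.440,.0045,.228,193)"
```

```text
t: 8.87
eef_pos: [0.4398, 0.0045, 0.2297]
tool_rot: [0.001, -0.113, 0.994, -0.0]
contact_force: [0.9, -1.3, 1.5]
gripper_width: 0.458
grasp_force: 0.4
t: 9.28
eef_pos: [0.4399, 0.0037, 0.2298]
tool_rot: [0.002, -0.112, 0.994, -0.001]
contact_force: [0.9, -5.1, 7.0]
gripper_width: 0.427
grasp_force: 24.3
t 9.2833 tcp [0.4399 0.0037 0.2298] ang -167.1 F [ 0.9 -5.1  7. ] shift [-0.0002  0.0008  0.0018] yaw -0.1 tilt [-0.0031 -0.0015]
```

```bash
python3 -m pendant '[[0.03,0,-0.001,-0.0007,3],[0.03,0,0,0,6],[0.03,0,0,0,6.5],[0.03,0,0,0,6.5],[0.03,0,0,0,6.5],[0.03,0,0,0,6.5]]' 
python3 -m pendant '[[0.03,0,0,0,6.5],[0.03,0,0,0,6.5],[0.03,0,0,0,6.5],[0.03,0,0,0,6.5],[0.03,0,0,0,6.5],[0.03,0,0,0,6.5],[0.03,0,0,0,6.5],[0.03,0,0,0,6.5],[0.03,0,0,0,6],[0.03,0,0,0,3],[0.03,0,0,0,0]]'
python3 -m pendant '[[0.06,0,0,0,0],[0.06,0,0,0,0],[0.06,0,0,0,0],[0.06,0,0,-0.02,0],[0.06,0,0,-0.035,0],[0.06,0,0,-0.035,0],[0.06,0,0,0,0]]'
python3 -c "
from h import *
plan(.5875,.040,.32,193)"
```

```text
t: 9.78
eef_pos: [0.44, 0.0038, 0.2299]
tool_rot: [0.001, 0.194, 0.981, 0.0]
contact_force: [2.5, -0.6, -3.0]
gripper_width: 0.422
grasp_force: 27.2
t: 10.7
eef_pos: [0.4404, 0.0042, 0.2299]
tool_rot: [0.001, 0.663, 0.748, 0.001]
contact_force: [4.5, -1.2, -1.9]
gripper_width: 0.421
grasp_force: 27.3
t: 11.28
eef_pos: [0.4409, 0.0031, 0.3239]
tool_rot: [0.002, 0.663, 0.749, 0.003]
contact_force: [2.6, -0.1, 0.6]
gripper_width: 0.705
grasp_force: 0.0
t 11.2833 tcp [0.4409 0.0031 0.3239] ang 97.0 F [ 2.6 -0.1  0.6] shift [0.0188 0.15   0.0051] yaw -96.0 tilt [0.0017 0.0077]
```

```bash
python3 -m pendant '[[0.06,0.0047,0.03,0,0],[0.06,0.0047,0.04,0,0],[0.06,0.0047,0.04,0,0],[0.06,0.0047,0.04,0,0],[0.06,0,0,0,-6.9],[0.06,0,0,0,-6.9],[0.06,0,0,0,-6.9],[0.06,0,0,0,-6.9],[0.06,0,0,0,-6.9],[0.06,0,0,0,-6.9],[0.06,0,0,0,-6.9],[0.06,0,0,0,-6.9]]' >/dev/null
python3 -m pendant '[[0.06,0,0,0,-6.9],[0.06,0,0,0,-6.9],[0.06,0,0,0,-6.9],[0.06,0,0,0,-6.9],[0.06,0,0,0,-6.9],[0.06,0,0,0,-6],[0.06,0,0,0,0],[0.06,0,0,0,0]]'
cat >> h.py <<'E'
def look(name):
    m=bot.camera_model("wrist");a,d=bot.read_camera("wrist");cv2.imwrite(f"pics/{name}.png",a)
    P={}
    for n in("level","bubble"):
      for r in bot.trace(n,"wrist")[:1]:
        c=max(cv2.findContours(r["mask"].astype(np.uint8),0,2)[0],key=cv2.contourArea)[:,0]
        w=np.array([world("wrist",p,z=.073,m=m)[:2] for p in c],np.float32);rr=cv2.minAreaRect(w);P[n]=np.array(rr[0])
        print(n,r["score"],np.round(rr[0],4),np.round(rr[1],3),round(rr[2],1))
    print("bubble mm toward +x plate",(P["bubble"]-P["level"])@[.9744,.225]*1000)
E
python3 -c "
from h import *
look('w5')
plan(.440,.0037,.23,193)"
```

```text
t: 12.95
eef_pos: [0.5855, 0.0404, 0.3189]
tool_rot: [-0.0, -0.109, 0.994, 0.0]
contact_force: [-1.2, -0.8, 0.3]
gripper_width: 0.701
grasp_force: 0.0
level 0.85 [0.5872 0.0399] [0.15  0.025] 13.0
bubble 0.76 [0.5886 0.04  ] [0.016 0.009] 12.5
bubble mm toward +x plate 1.3828087605535986
t 13.1 tcp [0.5857 0.0407 0.319 ] ang -167.4 F [-0.7  0.6  0. ] shift [ 0.1502 -0.0044  0.0891] yaw -0.4 tilt [0.0004 0.0001]
```

View pics/w5.png

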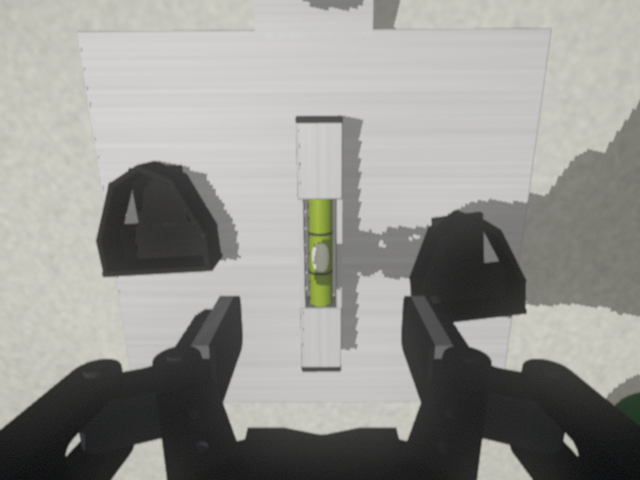

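The bubble spans rows 241–272 and the lines are at 232 and 273, so it is about 2 mm to the rear. I'll turn the knob a further 22°.

```bash
python3 -m pendant '[[0.06,0.02,-0.0014,0.0,-0.4],[0.06,0.038,-0.001,0,0],[0.06,0.038,-0.001,0,0],[0.06,0.035,-0.001,0,0],[0.06,0.019,0,0,0],[0.06,0,0,0.03,0],[0.06,0,0,0.035,0],[0.06,0,0,0.018,0],[0.06,0,0,0.005,0],[0.05,0,0,0,0],[0.045,0,0,0,0],[0.042,0,0,0,0]]' 25
python3 -m pendant '[[0.039,0,0,0,0],[0.037,0,0,0,0],[0.034,0,0,0,0],[0.03,0,0,0,0],[0.03,0,0,0,0],[0.03,0,0,0,0]]' 25
python3 -m pendant '[[0.03,0,0,0,4],[0.03,0,0,0,6],[0.03,0,0,0,6],[0.03,0,0,0,6],[0.03,0,0,0,0]]'
python3 -m pendant '[[0.06,0,0,0,0],[0.06,0,0,0,0],[0.06,0,0,0,0],[0.06,0,0,-0.02,0],[0.06,0,0,-0.035,0],[0.06,0,0,-0.035,0],[0.06,0,0,0,-7],[0.06,0,0,0,-7],[0.06,0,0,0,-7],[0.06,0,0,0,-1]]'
python3 -c "
from h import *
plan(.5855,.040,.32,193)"
```

```text
t: 14.1
eef_pos: [0.4414, 0.0027, 0.2323]
tool_rot: [0.001, -0.114, 0.993, 0.0]
contact_force: [-0.4, 0.0, 0.7]
gripper_width: 0.493
grasp_force: 0.0
t: 14.6
eef_pos: [0.4412, 0.0035, 0.2324]
tool_rot: [0.001, -0.114, 0.993, 0.001]
contact_force: [-2.0, 3.8, 8.2]
gripper_width: 0.422
grasp_force: 24.2
t: 15.02
eef_pos: [0.4413, 0.0033, 0.2324]
tool_rot: [0.001, 0.08, 0.997, 0.001]
contact_force: [-3.1, 3.1, 8.2]
gripper_width: 0.426
grasp_force: 24.5
t: 15.85
eef_pos: [0.4406, 0.0023, 0.3215]
tool_rot: [0.0, -0.116, 0.993, 0.0]
contact_force: [-0.2, -0.3, 0.3]
gripper_width: 0.698
grasp_force: 0.0
t 15.85 tcp [0.4406 0.0023 0.3215] ang -166.7 F [-0.2 -0.3  0.3] shift [-0.1497  0.0032  0.0016] yaw 0.3 tilt [-0.0006  0.0001]
```

Go back over the level with the fingers shut, ready to press.

```bash
python3 -m pendant '[[0.0,-0.02,0.001,0,0.3],[0.0,-0.038,0.001,0,0],[0.0,-0.038,0.001,0,0],[0.0,-0.035,0,0,0],[0.0,-0.019,0,0,0],[0,0,0,0,0],[0,0,0,0,0],[0,0,0,0,0],[0,0,0,0,0],[0,0,0,0,0],[0,0,0,0,0],[0,0,0,0,0]]' 
python3 -c "
from h import *
look('w6')
plan(.5872,.040,.30,193)"
```

```text
t: 16.85
eef_pos: [0.5858, 0.0387, 0.3214]
tool_rot: [0.0, -0.111, 0.994, 0.0]
contact_force: [0.3, -0.2, 0.3]
gripper_width: -0.002
grasp_force: 0.0
level 0.75 [0.5648 0.0348] [0.105 0.025] 12.8
bubble 0.83 [0.5865 0.0394] [0.017 0.009] 12.8
bubble mm toward +x plate 22.258797466009856
t 17.0 tcp [0.5861 0.0388 0.3213] ang -167.2 F [0.1 0.6 1. ] shift [-0.0013  0.0009  0.0213] yaw -0.2 tilt [-0.0001  0.0001]
```

View pics/w6.png

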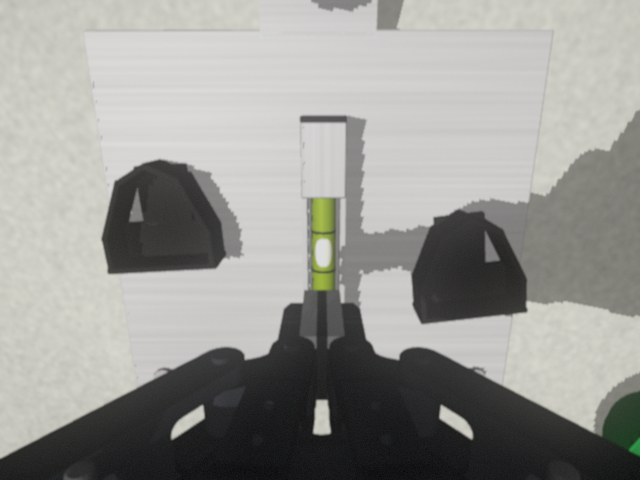

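The bubble spans rows 238–267 between the lines at 232 and 272, so it is centred. Now I'll press.

```bash
python3 -m pendant '[[0,-0.001,0.001,0.02,0],[0,0,0,0.03,0],[0,0,0,0.013,0],[0,0,0,0.004,0],[0,0,0,0.002,0],[0,0,0,0,0]]' 
python3 -m pendant '[[0,0,0,0.001,0],[0,0,0,0.001,0],[0,0,0,0.001,0],[0,0,0,0,0]]'
```

```text
t: 17.5
eef_pos: [0.5873, 0.04, 0.2525]
tool_rot: [0.0, -0.111, 0.994, -0.0]
contact_force: [0.7, 0.6, -0.2]
gripper_width: 0.005
grasp_force: 0.0
t: 17.83
eef_pos: [0.5872, 0.0401, 0.2496]
tool_rot: [0.0, -0.111, 0.994, 0.0]
contact_force: [-0.2, -0.5, 0.4]
gripper_width: 0.003
grasp_force: 0.0
```

```bash
python3 -m pendant '[[0,0,0,0.001,0],[0,0,0,0.001,0],[0,0,0,0.0005,0],[0,0,0,0,0]]' | grep -E "pos|contact"
python3 -m pendant '[[0,0,0,0.0007,0],[0,0,0,0,0]]'| grep -E "pos|contact"
```

```text
eef_pos: [0.587, 0.0401, 0.2466]
contact_force: [-0.8, 0.4, 0.2]
eef_pos: [0.5871, 0.04, 0.2465]
contact_force: [-2.7, 0.5, 5.7]
```

```bash
python3 -m pendant '[[0,0,0,0.0005,0],[0,0,0,0,0],[0,0,0,0,0]]'| grep -E "pos|contact"
python3 -m pendant '[[0,0,0,0,0],[0,0,0,0,0],[0,0,0,0,0]]'| grep -E "pos|contact"
```

```text
eef_pos: [0.587, 0.04, 0.2465]
contact_force: [-4.2, -0.5, 10.7]
eef_pos: [0.587, 0.04, 0.2465]
contact_force: [-3.3, 0.4, 9.5]
```

```bash
python3 -m pendant '[[0,0,0,0.0001,0],[0,0,0,0,0],[0,0,0,0,0],[0,0,0,0,0],[0,0,0,0,0],[0,0,0,0,0],[0,0,0,0,0],[0,0,0,0,0],[0,0,0,0,0],[0,0,0,0,0],[0,0,0,0,0],[0,0,0,0,0]]'| grep -E "pos|contact"
python3 -m pendant '[[0,0,0,0,0],[0,0,0,0,0],[0,0,0,0,0],[0,0,0,0,0],[0,0,0,0,0],[0,0,0,0,0],[0,0,0,0,0],[0,0,0,0,0]]'| grep -E "pos|contact"
python3 - <<'E'
from h import *
a,_=bot.read_camera("wrist");s,_=bot.read_camera("scene")
cv2.imwrite("pics/w7.png",np.hstack([cv2.resize(a,(400,300)),cv2.resize(a[200:420,230:430],(400,300)*1)]) if 0 else np.vstack([np.hstack([cv2.resize(a,(400,300)),cv2.resize(s,(400,300))]),np.hstack([cv2.resize(a[150:450,170:470],(300,300)),cv2.resize(s[200:320,220:380],(500,300))])]))
plan(.587,.04,.2465,193)
E
```

```text
eef_pos: [0.5871, 0.04, 0.2465]
contact_force: [-3.3, 0.0, 11.4]
eef_pos: [0.587, 0.04, 0.2465]
contact_force: [-3.4, -0.4, 10.5]
t 20.6 tcp [0.587  0.04   0.2465] ang -167.2 F [-4.4  0.3 10.9] shift [ 0.  0. -0.] yaw -0.2 tilt [-0.0001  0.0004]
```

View pics/w7.png

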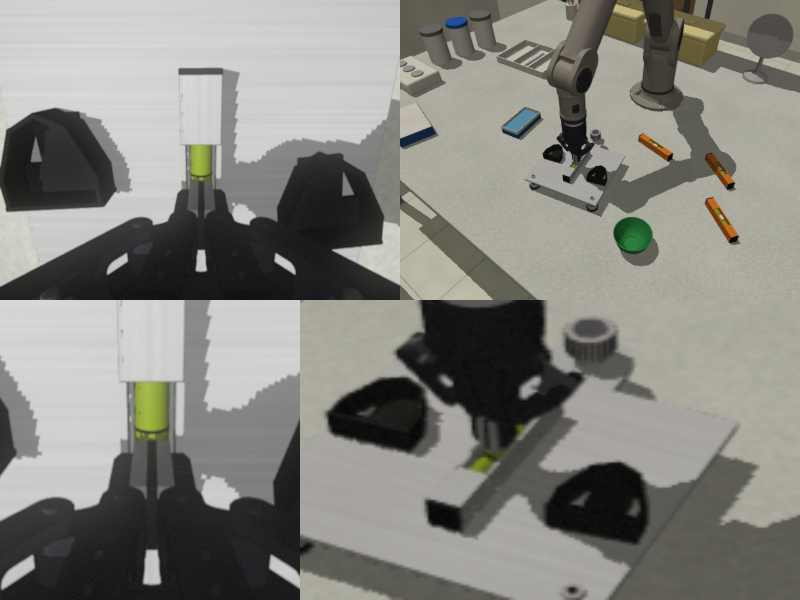

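The fingertips cover the bubble, but only green vial shows just outside them on both sides and the front line is visible. The bubble is therefore still between the lines, with the press at about 10.5 N. I'm handing in.

```bash
python3 -c "
from station import bot
print(bot.hand_in())"
```

```text
the job is handed in; nothing more can be done
None
```

I laid the metal spirit level in the middle of the plate and let go. I then turned the front knob until the bubble was centred, and handed in at about 21 s while pressing at about 10.5 N; the fingertips hid the bubble then, so its centring under the press is inferred from the vial visible on either side of them.

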